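# Keyhole arm-mount plate onto a compact computer

### The job

Fit the aluminium arm-mount plate to the underside of the compact computer that lies upside-down in the work holder: pick the plate up by its knuckle, rest it lightly on the four stud heads and slide it about until its holes drop over them, then slide it towards the port edge of the computer until it stops, locked under the heads, and let go. Press gently throughout and leave the other things on the bench where they are.

Things in the scene. Friction and masses are not known exactly. Their poses are not given: they have to be found in the camera images.
- knuckle (a point): Grip point of the loose arm-mount plate, aluminium, about 0.26 kg: the middle of its upright pivot knuckle, 28 mm above the plate's underside. The knuckle is a block with a rounded top, 24 mm along the plate's x, 30 mm across its two flat y faces (to be gripped), its top 44 mm above the underside. Plate 4 mm thick; x -66 to +54, y -55 to +55 mm from this point. z up.
- plate_foot (a point): Underside of the plate, 28 mm below the knuckle point, same axes. Keyholes: wide openings 14 mm across at x, y = +-37.5 mm, each with an 8.5 mm slot leading to the plate's -x. Once down over the studs the plate can travel 16 mm to its own +x before the slot ends stop it. It starts flat on the mat, its x axis within 65 degrees of the computer's x.
- case_face (a point): Middle of the upturned underside of the black computer. z up, +x to the port edge (metal connectors, two brass aerial sockets, vent slots beside it). Four studs on a 75 x 75 mm square along x and y; their middle is not measured: from this point -3 to +3 mm in x, +4 to +20 mm in y, as their steel frame is screwed on through wide slots. The frame does not move under load.
- stud_level (a point): Height of the stud tops over the middle of the case, 11.5 mm above the case face point. The frame is 2.5 mm thick; on it each stud has a shank 6 mm across and 6 mm tall, then a head 12 mm across, 3 mm thick. Knuckle point above the case face point: 39.5 mm with the plate resting on the heads, 30.5 mm with it down on the frame.
- computer: Compact computer, 180 x 180 x 36 mm, upside-down in a low bench work holder that clamps it firmly; it does not move. Origin on the mat under its middle, case face 52 mm above. Axes as the case face. The two aluminium jaws reach 104 mm to each side in y, their tops 16 mm below the case face; a thumb wheel reaches 132 mm to -y.
- driver_a: Bystander: screwdriver with a black and yellow handle, lying at the left side of the mat; 180 mm long, 28 mm high; origin under the middle of its length.
- driver_b: Bystander: shorter screwdriver of the same kind, 160 mm long, at the right side of the mat.
- memory: Bystander: green memory module lying flat, 68 x 30 x 4 mm, in the middle of the mat.
- spudger: Bystander: blue plastic pry stick lying flat, 150 x 12 x 6 mm, in the middle of the mat.
- ssd: Bystander: dark flat solid-state drive, 100 x 70 x 7 mm, on the far part of the mat.
- fan: Bystander: flat square black fan, 70 x 70 x 13 mm, on the far part of the mat.
- solvent: Bystander: clear bottle standing upright, 52 mm across and 120 mm tall, on the far left of the mat.
There are look-alikes about, which are no part of the job. Leave any red look-alike of the part that bears knuckle alone.

How it is judged (in metres and radians):
On the way, in this order (a step that is already met when the one before it is completed fails the run):
1. the plate lies flat on the computer with its holes over the studs (z of knuckle in the frame of case_face between 0.026 and 0.0335 m and horizontal distance between knuckle and case_face below 0.03 m and angle between knuckle's own z axis and vertical below 0.05 rad), for 0.1 s.
2. the plate has been slid to the port edge, under the stud heads (x of knuckle in the frame of case_face above 0.0115 m and z of knuckle in the frame of case_face below 0.0345 m), for 0.1 s.
At the end, for the whole second after the job is handed in: The plate lies flat on the stud frame (knuckle point 26 to 33.5 mm above the case face, tilt under 0.05 rad, in line to 0.08 rad), slid under the heads towards the port edge (knuckle 11.5 to 22 mm to +x of the case point, 0 to 24 mm in y), and let go (x of knuckle in the frame of case_face between 0.0115 and 0.022 m and y of knuckle in the frame of case_face between 0 and 0.024 m and z of knuckle in the frame of case_face between 0.026 and 0.0335 m and angle between knuckle's own z axis and vertical below 0.05 rad and angle between the x axis of knuckle and the x axis of case_face, either way round below 0.08 rad); the robot touches nothing.
It fails at once if the plate is pressed or pushed against the computer, its studs or the holder with more than 35 N (contact force between plate and computer above 35 N).
It fails at once if the hand or arm bears on the computer with more than 15 N (contact force between any of the fingers, the arm and computer above 15 N).
It fails at once if one of the other things on the mat is moved by more than 30 mm or knocked over (distance of any of driver_a, driver_b, memory, spudger, ssd, fan, solvent from where it was at the start of the episode above 0.03 m or angle between solvent's own z axis and vertical above 0.5 rad).
It also fails if it takes over 72 s, if anything falls off the work surface, if the arm or the gripper's body presses on something with over 40 N, if the wrist force passes 120 N, or if a joint passes its speed limit or range.

### The arm

A 6-joint arm with a two-finger parallel gripper is mounted at the origin on the work surface. World frame = base frame: x ahead of the robot, y to its left, z up, the work surface at z = 0. Lengths are in mm, angles in rad, forces in N, time in s.
With the tool pointing down it reaches from about 400 to 925 mm from the base axis. Payload 12.5 kg.
Tool frame: the origin (TCP) lies on the front face of the gripper's body, between the roots of the fingers; the fingertips stand 78 mm ahead of it and the grasp point (between the pads) lies 59 mm ahead of it (env.nose_length is the distance from the TCP to the fingertips, in mm); z points along the fingers, y is the line along which they close (so a half turn about z gives the same grasp; the last joint's range is limited). The gripper opens to 95 mm and grips with 3 to 60 N. Pads are 20 mm wide; open, the fingers measure 119 mm over their backs; the gripper's body (75 mm by 180 mm) begins 59 mm behind the grasp point.
Start: joints at [1.153, 0.491, 1.559, -0, 1.092, -0.106], TCP at [191.713, 594.881, 292.261] pointing down, gripper open.
Joint ranges: [-3.1, 3.1], [-0.84, 2.19], [0.05, 2.79], [-1.13, 4.28], [0.06, 2.93], [-2.69, 2.69]. Speed limits (rad/s): [2.22, 2.22, 2.79, 3.14, 3.14, 3.14].

### API

Orientations are given as [roll, pitch, yaw] about the fixed x, y, z axes, in that order (R = Rz(yaw) Ry(pitch) Rx(roll)).
In Python, from cell import env gives the robot as it stands.
- The arm moves only by the tool jog_arm, never from a script. Its argument "motion" is a list of rows, each a list of 7 numbers: the turn, a rotation vector about the tool's x, y, z in degrees, then the shift along the tool's x, y, z in mm, then the finger opening in mm, from 0 to 95.1. In form: [[wx, wy, wz, x, y, z, hand], ...]. A call has 1 to 10 rows; each row shifts and turns the commanded pose from where the row before left it, along the tool's axes as they then stand; what a row does not reach is not made up. A row lasts 1/8 s, in which the tool goes at most 62.5 mm and 10.7 degrees, less where a joint would pass 70% of its speed; a pose out of reach is approached as far as the arm can. A call is refused whole if a number of a shift passes 62.5 or a number of a turn 10.7, either way. A call with a gripper value outside its range is refused whole. The fingers move at their own pace and stop on an object; the grip force is fixed at half the most. Time passes only in rows, so rows that do not move let the fingers close. It gives the time, the measured TCP pose, the force, the opening and the grip force at its end, in the units of the state.
- env.state(): the state, without advancing time (a new reading comes with each control period).
- env.read_camera(name): name is "side" or "top"; returns a dict with "color" (420x560x3 uint8, red, green, blue), "z_map" (420x560 float32, mm along the optical axis (not along the pixel's ray), 0 where there is no reading), "camera_matrix" (3x3 intrinsics, pixels), "k1" (the pictures are not rectified: a ray, as slopes to the right and down, at radius r is drawn at 1 + k1 r^2 times it, then the intrinsics apply), "world_to_cam" (4x4, takes a point from world to camera coordinates). Camera axes: x right, y up, looking along -z (the intrinsics and any distortion apply to the point x, -y, -z); pixel columns grow to the right and rows downward; lengths in mm; the calibration is good to about 2 mm. A picture is of the moment at which its call begins.
- env.job_done(): hands the job in; it is judged then, once.
Trained networks look in the newest picture that a camera, given by its name, has taken for a name from the list of things; names that differ only in an ending like _2 or _b are one class to them, and where a whole thing is asked for, a point or a joint stands for the part that bears it (a point fixed in the world has none). Each returns a list of dicts, best first, with "score" (0 to 1); they miss things now and then, are a little off and sometimes report something else, mostly with a low value. They report only what shows in the picture. A call takes as long as a camera call. They do not tell look-alikes from the thing itself.
- env.recognise(camera, thing): "location" ([column, row] in pixels, amid what is visible of it).
The state is a dict: "t": time; "joints": joint angles; "qvel": joint speeds; "tau": joint torques, N m; "eef_pos": TCP position; "tcp_rot": TCP orientation; "ft_force": force on the tool from outside, world axes, zero at the start; "moment": the same for the moment, N m; "opening": opening from 0.0 (shut) to 1.0 (fully open); "grip_force": force on a finger pad.
Only numpy, scipy, OpenCV 4.12 (cv2) and the standard library are available. Lean on these libraries where they do the work, as an engineer would, in place of code of your own. Each camera call takes 0.05 s, during which the arm holds its last target. There are 200 camera calls.

## Working session

There is one attempt and no reset: what is moved stays moved. The work goes in short steps, Python scripts to look and compute and a tool call to move; the robot and the scene stay as the last step left them, time stands still between calls to the robot, and variables do not carry over. Pictures are saved under pics/ and viewed, at most 10 in all, crops included, and the job is handed in when it is done.

Besides the shell and the picture viewer there is one more tool, called after "Emit:" as a command line: name --pt "numbers of a row" for each row, then --argument value for the rest. jog_arm: Moves the arm, as the interface text tells. Its arguments: {"type":"object","properties":{"motion":{"type":"array"}},"required":["motion"]}

```bash
mkdir -p pics; ls; cat > h.py <<'E'
import numpy as np, cv2
from cell import env
def shot(n,f=None):
    d=env.read_camera(n)
    if f: cv2.imwrite('pics/'+f,d['color'][:,:,::-1])
    return d
def px2w(d,u,v,z=None):
    """pixel to world; z=None: from depth map, else intersect plane z"""
    K=d['camera_matrix'];k=d['k1']
    a=np.array([(u-K[0,2])/K[0,0],(v-K[1,2])/K[1,1]]);b=a.copy()
    for _ in range(20): b=a/(1+k*(b@b))
    T=np.linalg.inv(d['world_to_cam']);r=T[:3,:3]@np.array([b[0],-b[1],-1.]);o=T[:3,3]
    s=(z-o[2])/r[2] if z is not None else d['z_map'][int(round(v)),int(round(u))]
    return o+s*r
def w2px(d,p):
    K=d['camera_matrix'];c=d['world_to_cam']@np.append(p,1);b=np.array([c[0],-c[1]])/-c[2]
    b=b*(1+d['k1']*(b@b));return K[0,0]*b[0]+K[0,2],K[1,1]*b[1]+K[1,2]
E
python3 - <<'E'
from h import *
for n in('top','side'):
    d=shot(n,n+'0.png');print(n,np.linalg.inv(d['world_to_cam'])[:3,3].round())
    for t in('knuckle','case_face','computer','plate_foot'):
        for r in env.recognise(n,t):
            u,v=r['location'];print(t,r,px2w(d,u,v).round(1))
print(env.state())
E
```

```text
pics
top [ 374.  -17. 1183.]
knuckle {'location': [364.6, 222.4], 'score': 0.75} [ 549.9 -188.6   28.1]
knuckle {'location': [362.7, 302.4], 'score': 0.64} [ 362.  -180.5   30.6]
case_face {'location': [202.1, 203.8], 'score': 0.71} [589.2 197.3  50. ]
computer {'location': [205.8, 206.2], 'score': 0.87} [582.  186.7  58.1]
plate_foot {'location': [366.7, 223.1], 'score': 0.77} [ 551.1 -196.5    9.4]
plate_foot {'location': [230.3, 292.9], 'score': 0.75} [381.6 125.6  44.3]
plate_foot {'location': [361.2, 301.6], 'score': 0.59} [ 363.7 -179.6   12.2]
side [-173. -949.  760.]
knuckle {'location': [208.4, 244.9], 'score': 0.97} [369.7 106.7  19. ]
knuckle {'location': [327.0, 275.7], 'score': 0.96} [ 540.1 -208.7   11.5]
knuckle {'location': [266.3, 303.2], 'score': 0.59} [ 348.4 -202.6   15. ]
case_face {'location': [258.9, 209.4], 'score': 0.92} [573.  140.2  51.1]
computer {'location': [254.5, 210.8], 'score': 0.98} [556.5 140.6  51.7]
plate_foot {'location': [328.9, 271.8], 'score': 0.9} [ 546.8 -208.3   20.7]
plate_foot {'location': [210.5, 246.7], 'score': 0.72} [376.  107.2  10. ]
plate_foot {'location': [267.6, 300.8], 'score': 0.62} [ 351.  -204.6   22.3]
{'t': 0.5, 'joints': array([ 1.15339932e+00,  4.90920730e-01,  1.55890188e+00, -1.01232439e-05,
        1.09167988e+00, -1.05603388e-01]), 'qvel': array([ 0.00083796, -0.00149455,  0.00161407,  0.00066668,  0.00124739,
        0.0006201 ]), 'tau': array([-2.88608309e-03, -6.12056637e+01, -2.58285052e+01,  6.91741705e-02,
        4.46653250e-02, -2.72322649e-05]), 'eef_pos': array([191.71715581, 594.88527195, 292.24740925]), 'tcp_rot': array([3.14150394e+00, 1.84378410e-05, 2.82980370e+00]), 'ft_force': array([ 0.20878303, -0.22222236,  0.65436752]), 'moment': array([ 0.01502532,  0.04192425, -0.00303254]), 'grip_force': 0.0, 'opening': 0.9998795662447275}
```

View pics/top0.png

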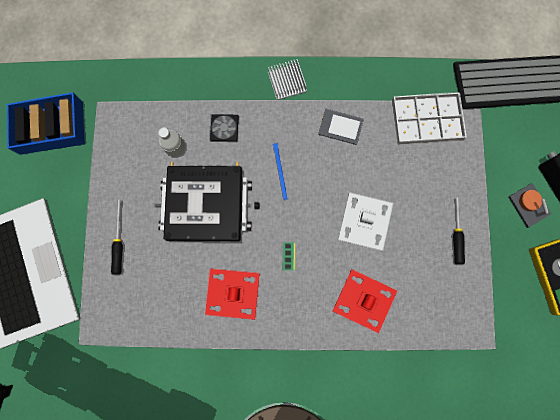

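View pics/side0.png

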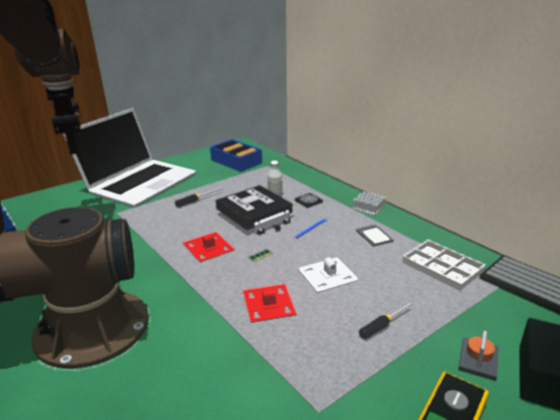

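The candidates for the plate in the top view are the silver one at (366,221) and the red ones at (233,294) and (366,300). Silver fits "aluminium", and red is to be left alone. The computer is at (203,204). Its brass sockets are at the far edge (170,163) and (238,163), so its +x is about world +x, and the thumb wheel at (257,205) is on the -y side. I'll enlarge both to confirm.

```bash
python3 - <<'E'
from h import *
d=shot('top');c=d['color'][:,:,::-1]
a=cv2.resize(c[180:260,325:405],(400,400),interpolation=cv2.INTER_CUBIC)
b=cv2.resize(c[155:255,155:265][:,:],(440,400),interpolation=cv2.INTER_CUBIC)
cv2.imwrite('pics/crop.png',np.hstack([a,b[:,:400]]))
# plate contour: bright pixels
g=c[180:260,325:405].min(2);_,m=cv2.threshold(g,0,255,cv2.THRESH_OTSU)
ct=max(cv2.findContours(m,cv2.RETR_EXTERNAL,cv2.CHAIN_APPROX_NONE)[0],key=cv2.contourArea)[:,0]+[325,180]
w=np.array([px2w(d,u,v,4)[:2] for u,v in ct],np.float32);print('plate',cv2.minAreaRect(w))
# case outline: depth band
H=np.array([[px2w(d,u,v)for u in range(150,270)]for v in range(150,260)])
m=((H[...,2]>44)&(H[...,2]<75)).astype(np.uint8);m=cv2.morphologyEx(m,cv2.MORPH_OPEN,np.ones((7,7)))
ct=max(cv2.findContours(m,cv2.RETR_EXTERNAL,cv2.CHAIN_APPROX_NONE)[0],key=cv2.contourArea)[:,0]
w=np.array([px2w(d,u+150,v+150,52)[:2] for u,v in ct],np.float32);print('case',cv2.minAreaRect(w))
Z=H[...,2];mm=(Z>8)&(Z<11)
E
```

```text
plate ((557.5607299804688, -194.60745239257812), (110.77091217041016, 120.6642837524414), 76.0819091796875)
case ((592.8125, 196.87197875976562), (179.5172882080078, 176.79034423828125), 89.98306274414062)
```

View pics/crop.png

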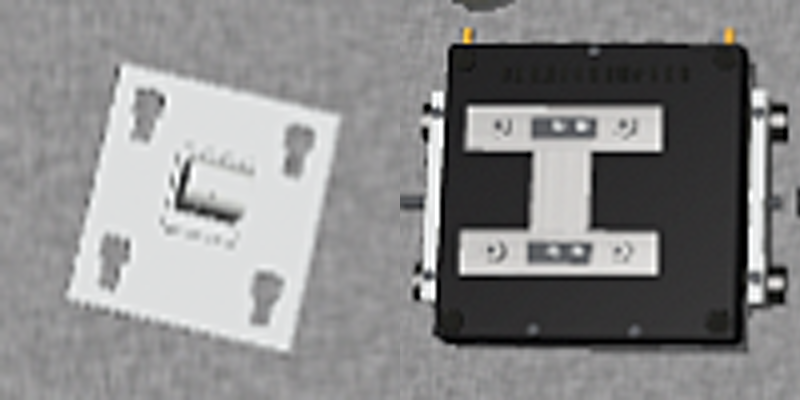

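The crop confirms it: the plate is silver, with a keyhole near each corner, wide end far and slot towards the robot. So its +x is also about world +x, at roughly -14° yaw. The studs show at crop (502,127), (627,127), (496,250) and (623,250), on the left half of the case. I'll measure both in world coordinates.

```bash
python3 - <<'E'
from h import *
d=shot('top')
P=lambda x,y,z:px2w(d,155+(x-400)/4-.4,155+y/4-.4,z)[:2].round(1)
print('studs',[P(*q,63.5) for q in[(502,127),(627,127),(496,250),(623,250)]])
print('bars',[P(*q,54.5) for q in[(466,108),(662,106),(458,232),(658,230),(466,152),(662,151),(458,275),(658,273)]])
print('case',[P(*q,52) for q in[(450,45),(748,45),(740,342),(436,338)]])
C=lambda x,y,z:px2w(d,325+x/5-.4,180+y/5-.4,z)[:2].round(1)
print('plate',[C(*q,4) for q in[(120,65),(340,117),(292,350),(70,297)]])
print('wide holes',[C(*q,4) for q in[(150,98),(299,133),(267,284),(115,247)]])
H=np.array([[px2w(d,u,v)for u in range(335,400)]for v in range(190,250)]).reshape(-1,3)
k=H[(H[:,2]>16)&(H[:,2]<60)];print('knuckle pts',len(k),k.mean(0),k.min(0),k.max(0), cv2.minAreaRect(k[:,:2].astype(np.float32)))
H=np.array([[px2w(d,u,v)for u in range(155,260)]for v in range(150,260)]).reshape(-1,3)
k=H[(H[:,2]>45)&(H[:,2]<75)];print('caseh',np.percentile(k[:,2],[10,50,90]),k.min(0),k.max(0))
print(np.median(H[H[:,2]<10][:,2]))
E
```

```text
studs [array([628.4, 248.8]), array([628.5, 174.3]), array([554.8, 249. ]), array([555.2, 174.2])]
bars [array([642. , 273.3]), array([643.4, 155.4]), array([566.9, 274.4]), array([568.7, 155.4]), array([615.2, 272. ]), array([616.1, 154.5]), array([541.2, 273.1]), array([543.2, 154.6])]
case [array([681.6, 285.8]), array([681.5, 105.3]), array([503.3, 105.9]), array([504.2, 285.1])]
plate [array([ 627.5, -154.4]), array([ 601.9, -262.2]), array([ 487.5, -235.4]), array([ 512.8, -128.5])]
wide holes [array([ 611. , -168.9]), array([ 593.9, -241.7]), array([ 519.4, -224.1]), array([ 537.2, -150.6])]
knuckle pts 149 [ 559.79926674 -193.72139285   40.55594338] [ 549.19505484 -211.82665187   16.57900244] [ 576.13642348 -178.46702635   50.33986008] ((560.54833984375, -195.2794647216797), (31.1015625, 24.044157028198242), 74.71261596679688)
caseh [51.38533864 54.53077299 57.89791204] [503.1944027  107.33635778  45.16424554] [722.16084331 295.91671465  71.68160312]
2.053635916339317
```

Estimates:
- **Plate:** knuckle at about (562.5, -196), yaw about -13.4°. The knuckle depth points, a 31×24 rectangle at 74.7°, agree.
- **Studs:** middle at about (591.7, 211.6). The spacing of 74 mm fits the given 75.
- **Case:** centre at (592.7, 195.5), yaw about 0. That gives a stud offset of about (-1, +16), within the stated range.

Next I'll turn to yaw 166.6° and go above the plate.

Emit:
jog_arm --pt "0 0 -4.5 0 0 0 95" --pt "0 0 0 -45 -33.6 0 95" --pt "0 0 0 -45 -33.6 0 95" --pt "0 0 0 -45 -33.6 0 95" --pt "0 0 0 -45 -33.6 0 95" --pt "0 0 0 -45 -33.6 0 95" --pt "0 0 0 -45 -33.6 0 95" --pt "0 0 0 -45 -33.6 0 95" --pt "0 0 0 -45 -33.6 0 95"

```text
t: 1.72
eef_pos: [480.9, 248.6, 292.5]
tcp_rot: [3.141, 0.0, 2.908]
ft_force: [0.3, 0.5, -0.9]
opening: 1.003
grip_force: 0.0
```

Emit:
jog_arm --pt "0 0 0 -23 -51.9 0 95" --pt "0 0 0 -23 -51.9 0 95" --pt "0 0 0 -23 -51.9 0 95" --pt "0 0 0 -23 -51.9 0 95" --pt "0 0 0 -23 -51.9 0 95" --pt "0 0 0 -23 -51.9 0 95" --pt "0 0 0 -23 -51.9 0 95" --pt "0 0 0 -23 -51.9 0 95" --pt "0 0 0 0 0 0 95" --pt "0 0 0 0 0 0 95"

```text
t: 2.98
eef_pos: [562.6, -196.1, 292.0]
tcp_rot: [3.141, -0.001, 2.908]
ft_force: [0.5, 0.3, -0.3]
opening: 0.999
grip_force: 0.0
```

Emit:
jog_arm --pt "0 0 0 0 0 50 95" --pt "0 0 0 0 0 50 95" --pt "0 0 0 0 0 50 95" --pt "0 0 0 0 0 30 95" --pt "0 0 0 0 0 12 95" --pt "0 0 0 0 0 11 95" --pt "0 0 0 0 0 0 95"

```text
t: 3.85
eef_pos: [563.0, -196.0, 89.5]
tcp_rot: [3.142, 0.0, 2.909]
ft_force: [-0.2, -0.2, -0.3]
opening: 1.0
grip_force: 0.0
```

```bash
python3 - <<'E'
from h import *
d=shot('side');c=d['color'][:,:,::-1]
cv2.imwrite('pics/g1.png',cv2.resize(c[200:320,250:410],(800,600),interpolation=cv2.INTER_CUBIC))
E
```

```text
(no output)
```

View pics/g1.png

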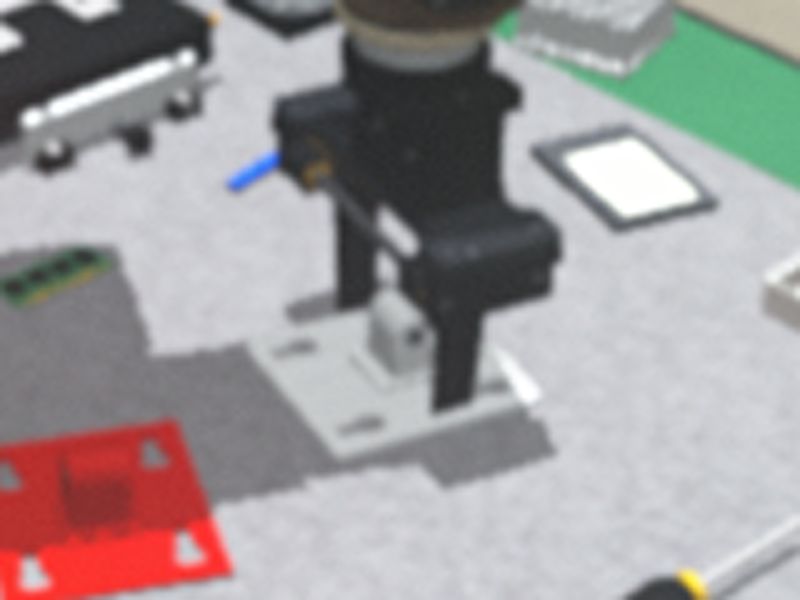

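The fingers straddle the silver plate's knuckle (crop (395,335)), one on each side and clear of it. I'll close them.

Emit:
jog_arm --pt "0 0 0 0 0 0 60" --pt "0 0 0 0 0 0 40" --pt "0 0 0 0 0 0 25" --pt "0 0 0 0 0 0 20" --pt "0 0 0 0 0 0 20" --pt "0 0 0 0 0 0 20" --pt "0 0 0 0 0 0 20" --pt "0 0 0 0 0 0 20"

```text
t: 4.9
eef_pos: [562.9, -196.3, 89.2]
tcp_rot: [3.141, -0.0, 2.908]
ft_force: [0.2, 0.8, -0.4]
opening: 0.314
grip_force: 30.0
```

Emit:
jog_arm --pt "0 0 0 0 0 -10 20" --pt "0 0 0 0 0 -20 20" --pt "0 0 0 0 0 -30 20" --pt "0 0 0 0 0 -35 20" --pt "0 0 0 0 0 -35 20" --pt "0 0 -6.7 0 0 -20 20" --pt "0 0 -6.7 0 0 0 20" --pt "0 0 0 0 0 0 20" --pt "0 0 0 0 0 0 20"

```text
t: 6.02
eef_pos: [562.7, -196.3, 239.1]
tcp_rot: [3.141, -0.0, 3.14]
ft_force: [0.6, -1.0, -3.0]
opening: 0.316
grip_force: 30.0
```

```bash
python3 - <<'E'
from h import *
d=shot('side');c=d['color'][:,:,::-1]
s=env.state();print(s['eef_pos'],s['tcp_rot'],s['ft_force'],s['moment'])
u,v=map(int,w2px(d,s['eef_pos']-[0,0,70]));print(u,v)
t=shot('top');ct=t['color'][:,:,::-1]
a,b=map(int,w2px(t,s['eef_pos']-[0,0,87]))
cv2.imwrite('pics/g2.png',np.hstack([cv2.resize(c[v-50:v+50,u-50:u+50],(400,400),interpolation=cv2.INTER_CUBIC),cv2.resize(ct[b-50:b+50,a-50:a+50],(400,400),interpolation=cv2.INTER_CUBIC)]))
E
```

```text
[ 562.75425099 -196.28975899  239.0141934 ] [ 3.14124633e+00 -5.31986557e-04  3.14008674e+00] [ 0.66293818  0.03010536 -3.30486179] [ 0.03852091 -0.0268473   0.04837755]
332 218
```

View pics/g2.png

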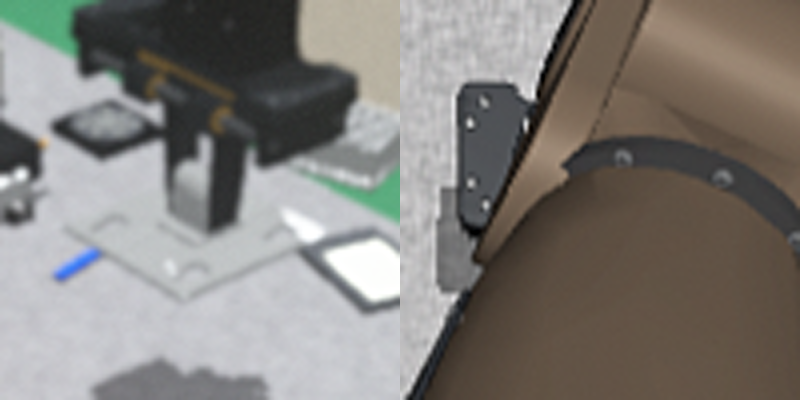

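```bash
python3 - <<'E'
from h import *
d=shot('side');s=env.state();e=s['eef_pos']
u,v=map(int,w2px(d,e-[0,0,87]))
uv=[(a,b)for a in range(u-45,u+46)for b in range(v-35,v+36)]
W=np.array([px2w(d,a,b)for a,b in uv]);zt=e[2]-89.2+4
g=(abs(W[:,2]-zt)<7)&(abs(W[:,:2]-e[:2])<90).all(1)
m=np.zeros((420,560),np.uint8)
for (a,b),k in zip(uv,g): m[b,a]=k
m=cv2.morphologyEx(m,cv2.MORPH_CLOSE,np.ones((9,9)))
ct=max(cv2.findContours(m,cv2.RETR_EXTERNAL,cv2.CHAIN_APPROX_NONE)[0],key=cv2.contourArea)[:,0]
w=np.array([px2w(d,a,b,zt)[:2]for a,b in ct],np.float32)
print(zt,np.median(W[g][:,2]),cv2.minAreaRect(w),w.min(0),w.max(0))
E
```

```text
153.7491949436352 154.14406051594835 ((552.4134521484375, -199.7592010498047), (123.80497741699219, 114.3822021484375), 0.05333844572305679) [ 490.47156 -256.9228 ] [ 614.3588 -142.5832]
```

The plate is held level and in line (yaw 0.05°). I'll carry it over the studs.

Emit:
jog_arm --pt "0 0 0 0 28 0 20" --pt "0 0 0 -4 50 0 20" --pt "0 0 0 -4 50 0 20" --pt "0 0 0 -4 50 0 20" --pt "0 0 0 -4 50 0 20" --pt "0 0 0 -4 50 0 20" --pt "0 0 0 -4 50 0 20" --pt "0 0 0 -5 50 0 20" --pt "0 0 0 -4 30 20 20" --pt "0 0 0 0 0 20 20"

```text
t: 7.42
eef_pos: [595.5, 214.0, 198.5]
tcp_rot: [3.141, 0.0, -3.139]
ft_force: [0.0, -1.6, -2.9]
opening: 0.316
grip_force: 30.0
```

Emit:
jog_arm --pt "0 0 0 0 0 20 20" --pt "0 0 0 0 0 8 20" --pt "0 0 0 0 0 0 20" --pt "0 0 0 0 0 0 20"

```text
t: 7.92
eef_pos: [595.9, 211.6, 172.0]
tcp_rot: [3.141, 0.001, -3.141]
ft_force: [0.3, -0.4, -2.8]
opening: 0.316
grip_force: 30.0
```

```bash
python3 - <<'E'
from h import *
d=shot('side');s=env.state();e=s['eef_pos'];print(e,s['tcp_rot'],s['ft_force'],s['moment'])
c=d['color'][:,:,::-1];u,v=map(int,w2px(d,[590,200,70]));print(u,v)
cv2.imwrite('pics/g3.png',cv2.resize(c[v-45:v+45,u-60:u+60],(800,600),interpolation=cv2.INTER_CUBIC))
E
```

```text
[595.92834508 211.65611429 172.09270112] [ 3.14120932e+00  1.27028060e-03 -3.14126793e+00] [-0.04219142  0.67300784 -1.95881833] [-0.00508307 -0.03610125 -0.06118553]
252 195
```

View pics/g3.png

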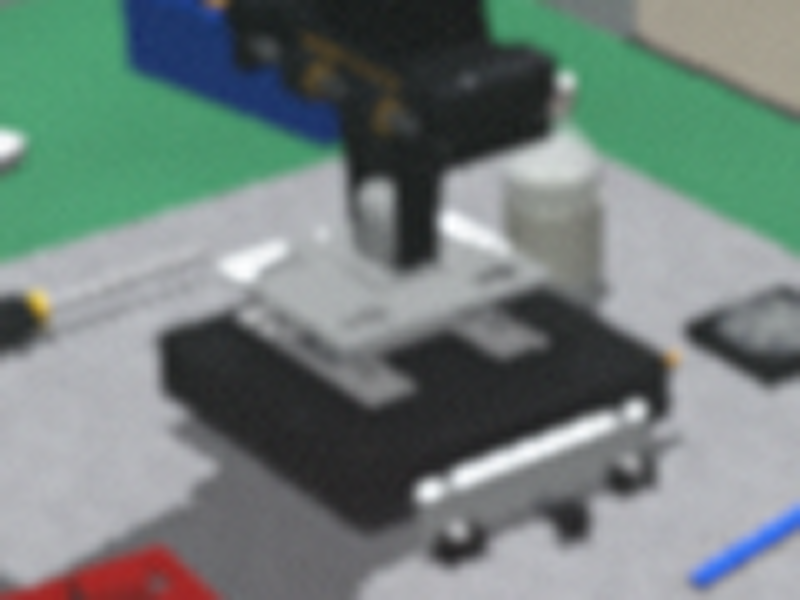

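```bash
python3 - <<'E'
from h import *
d=shot('side')
S=lambda x,y,z:px2w(d,252-60+x/6.667-.4,195-45+y/6.667-.4,z)[:2].round(1)
print('plate -x-y',S(345,355,85),'plate +x-y',S(548,275,85),'-x+y',S(235,297-15,85))
print('bar front',S(375,407,54.5),S(415,386,54.5),'rear bar',S(507,362,54.5),S(550,343,54.5))
print('case corner front',S(368,497,52),'right',S(668,372,52),'left',S(165,345,52))
E
```

```text
plate -x-y [525.2 152.6] plate +x-y [646.7 159.7] -x+y [526.7 248.7]
bar front [538.3 150.1] [564.5 155.3] rear bar [612.2 147.4] [639.8 150.1]
case corner front [491.2  87. ] right [667.8  94.8] left [497.9 270.2]
```

The side view shows the plate level about 20 mm above the heads. Bars and plate compared in the same image put the knuckle at the TCP in x, so x needs about -4. I'll go down towards first contact.

Emit:
jog_arm --pt "0 0 0 4 0 0 20" --pt "0 0 0 0 0 6 20" --pt "0 0 0 0 0 6 20" --pt "0 0 0 0 0 3 20" --pt "0 0 0 0 0 1 20" --pt "0 0 0 0 0 1 20" --pt "0 0 0 0 0 0 20" --pt "0 0 0 0 0 0 20"

```text
t: 9.02
eef_pos: [591.7, 211.7, 154.4]
tcp_rot: [3.141, 0.0, -3.141]
ft_force: [0.1, -0.8, -3.0]
opening: 0.315
grip_force: 30.0
```

Emit:
jog_arm --pt "0 0 0 0 0 0.7 20" --pt "0 0 0 0 0 0.7 20" --pt "0 0 0 0 0 0 20" --pt "0 0 0 0 0 0 20"

```text
t: 9.52
eef_pos: [591.6, 211.7, 152.8]
tcp_rot: [3.142, -0.0, -3.141]
ft_force: [-0.6, -0.8, -2.3]
opening: 0.315
grip_force: 30.0
```

Emit:
jog_arm --pt "0 0 0 0 0 0.5 20" --pt "0 0 0 0 0 0 20" --pt "0 0 0 0 0 0 20"

```text
t: 9.9
eef_pos: [591.7, 211.7, 152.6]
tcp_rot: [3.141, 0.0, -3.141]
ft_force: [-1.1, -0.3, 0.9]
opening: 0.315
grip_force: 30.0
```

Emit:
jog_arm --pt "0 0 0 0 0 0.5 20" --pt "0 0 0 0 0 0 20" --pt "0 0 0 0 0 0 20"

```text
t: 10.28
eef_pos: [591.7, 211.7, 152.4]
tcp_rot: [3.141, 0.001, -3.141]
ft_force: [-2.0, -0.6, 5.4]
opening: 0.313
grip_force: 30.0
```

Emit:
jog_arm --pt "0 0 0 0 0 0.5 20" --pt "0 0 0 0 0 0 20" --pt "0 0 0 0 0 0 20"

```text
t: 10.65
eef_pos: [591.7, 211.7, 152.3]
tcp_rot: [3.141, 0.001, -3.141]
ft_force: [-3.1, -1.6, 9.9]
opening: 0.316
grip_force: 30.0
```

Contact is at z 152.6, as predicted for the plate resting on the heads. I'm pressing at about 12 N. Now a square spiral search, with a drop in the force as the sign that the holes have dropped over.

Emit:
jog_arm --pt "0 0 0 -0.6 0 0 20" --pt "0 0 0 -0.6 0 0 20" --pt "0 0 0 0 0.6 0 20" --pt "0 0 0 0 0.6 0 20" --pt "0 0 0 0.6 0 0 20" --pt "0 0 0 0.6 0 0 20" --pt "0 0 0 0.6 0 0 20" --pt "0 0 0 0.6 0 0 20" --pt "0 0 0 0 0 0 20"

```text
t: 11.78
eef_pos: [590.7, 213.1, 151.4]
tcp_rot: [3.141, 0.001, -3.141]
ft_force: [4.2, 1.3, -0.7]
opening: 0.313
grip_force: 30.0
```

Emit:
jog_arm --pt "0 0 0 0 -0.6 0 20" --pt "0 0 0 0 -0.6 0 20" --pt "0 0 0 0 -0.6 0 20" --pt "0 0 0 0 -0.6 0 20" --pt "0 0 0 0 0 0 20"

```text
t: 12.4
eef_pos: [590.7, 212.4, 151.4]
tcp_rot: [3.138, 0.002, -3.141]
ft_force: [3.0, 14.4, -1.3]
opening: 0.312
grip_force: 30.0
```

The holes have dropped over the heads: z fell to 151.4, the vertical force is gone, and there is a side stop in -y and -x. I'll back off to the middle and lower.

Emit:
jog_arm --pt "0 0 0 -0.3 1.3 0 20" --pt "0 0 0 -0.3 1.3 0 20" --pt "0 0 0 0 0 1 20" --pt "0 0 0 0 0 0 20" --pt "0 0 0 0 0 0 20"

```text
t: 13.02
eef_pos: [591.0, 213.2, 150.1]
tcp_rot: [3.141, -0.0, -3.141]
ft_force: [3.5, 4.2, -3.2]
opening: 0.314
grip_force: 30.0
```

Emit:
jog_arm --pt "0 0 0 0 0 1 20" --pt "0 0 0 0 0 1 20" --pt "0 0 0 0 0 0 20" --pt "0 0 0 0 0 0 20"

```text
t: 13.52
eef_pos: [591.0, 213.2, 148.3]
tcp_rot: [3.141, 0.0, -3.141]
ft_force: [2.8, 4.2, -0.0]
opening: 0.317
grip_force: 30.0
```

Emit:
jog_arm --pt "0 0 0 -0.3 0.4 0 20" --pt "0 0 0 0 0 1 20" --pt "0 0 0 0 0 1 20" --pt "0 0 0 0 0 0 20" --pt "0 0 0 0 0 0 20"

```text
t: 14.15
eef_pos: [590.9, 213.3, 145.9]
tcp_rot: [-3.141, -0.001, -3.141]
ft_force: [0.6, -0.8, -4.2]
opening: 0.311
grip_force: 30.0
```

Emit:
jog_arm --pt "0 0 0 0 0 1 20" --pt "0 0 0 0 0 1 20" --pt "0 0 0 0 0 0 20" --pt "0 0 0 0 0 0 20"

```text
t: 14.65
eef_pos: [591.3, 213.5, 144.4]
tcp_rot: [3.142, 0.0, -3.141]
ft_force: [1.3, -0.8, -2.2]
opening: 0.311
grip_force: 30.0
```

Emit:
jog_arm --pt "0 0 0 0 0 0.7 20" --pt "0 0 0 0 0 0.5 20" --pt "0 0 0 0 0 0 20" --pt "0 0 0 0 0 0 20"

```text
t: 15.15
eef_pos: [591.4, 213.5, 143.6]
tcp_rot: [3.141, 0.0, -3.141]
ft_force: [-2.6, -0.3, 6.2]
opening: 0.315
grip_force: 30.0
```

The plate is down on the frame at 143.6, exactly 9 mm below the head contact height. I'll ease the press and slide it to +x.

Emit:
jog_arm --pt "0 0 0 0 0 -0.6 20" --pt "0 0 0 -1 0 0 20" --pt "0 0 0 -1.5 0 0 20" --pt "0 0 0 -1.5 0 0 20" --pt "0 0 0 -1.5 0 0 20" --pt "0 0 0 -1.5 0 0 20" --pt "0 0 0 -1.5 0 0 20" --pt "0 0 0 0 0 0 20"

```text
t: 16.15
eef_pos: [600.1, 213.5, 143.7]
tcp_rot: [3.141, 0.001, -3.141]
ft_force: [0.5, 0.4, -1.8]
opening: 0.315
grip_force: 30.0
```

Emit:
jog_arm --pt "0 0 0 -1 0 0 20" --pt "0 0 0 -1 0 0 20" --pt "0 0 0 -1 0 0 20" --pt "0 0 0 -1 0 0 20" --pt "0 0 0 0 0 0 20"

```text
t: 16.77
eef_pos: [603.9, 213.5, 143.7]
tcp_rot: [3.142, 0.0, -3.141]
ft_force: [-0.1, -0.1, -2.6]
opening: 0.315
grip_force: 30.0
```

Emit:
jog_arm --pt "0 0 0 -1 0 0 20" --pt "0 0 0 -1 0 0 20" --pt "0 0 0 0 0 0 20"

```text
t: 17.15
eef_pos: [605.9, 213.5, 143.8]
tcp_rot: [3.141, 0.0, -3.141]
ft_force: [-0.8, 0.2, -3.3]
opening: 0.315
grip_force: 30.0
```

Emit:
jog_arm --pt "0 0 0 -1 0 0 20" --pt "0 0 0 0 0 0 20" --pt "0 0 0 0 0 0 20"

```text
t: 17.52
eef_pos: [606.8, 213.5, 143.8]
tcp_rot: [3.142, 0.0, -3.141]
ft_force: [0.5, -0.4, -2.2]
opening: 0.314
grip_force: 30.0
```

Emit:
jog_arm --pt "0 0 0 -1 0 0 20" --pt "0 0 0 0 0 0 20" --pt "0 0 0 0 0 0 20"

```text
t: 17.9
eef_pos: [607.8, 213.5, 143.7]
tcp_rot: [3.142, 0.0, -3.141]
ft_force: [0.7, 0.5, -3.0]
opening: 0.31
grip_force: 30.0
```

Emit:
jog_arm --pt "0 0 0 -0.7 0 0 20" --pt "0 0 0 0 0 0 20" --pt "0 0 0 0 0 0 20"

```text
t: 18.27
eef_pos: [608.3, 213.5, 143.7]
tcp_rot: [-3.142, -0.0, -3.141]
ft_force: [-2.5, -0.5, -3.1]
opening: 0.316
grip_force: 30.0
```

Emit:
jog_arm --pt "0 0 0 -0.7 0 0 20" --pt "0 0 0 0 0 0 20" --pt "0 0 0 0 0 0 20"

```text
t: 18.65
eef_pos: [608.6, 213.5, 143.6]
tcp_rot: [-3.141, -0.002, -3.141]
ft_force: [-5.0, 0.2, -0.4]
opening: 0.314
grip_force: 30.0
```

Emit:
jog_arm --pt "0 0 0 -0.8 0 0 20" --pt "0 0 0 0 0 0 20" --pt "0 0 0 0 0 0 20"

```text
t: 19.02
eef_pos: [608.8, 213.5, 143.6]
tcp_rot: [-3.141, -0.003, -3.141]
ft_force: [-9.2, -0.5, 1.3]
opening: 0.317
grip_force: 30.0
```

It has reached the stop: the force rises while the plate stands still. I'll relax, open and retreat.

Emit:
jog_arm --pt "0 0 0 1.4 0 0.2 20" --pt "0 0 0 0 0 0 20" --pt "0 0 0 0 0 0 34" --pt "0 0 0 0 0 0 40" --pt "0 0 0 0 0 0 60" --pt "0 0 0 0 0 0 60" --pt "0 0 0 0 0 0 60" --pt "0 0 0 0 0 0 60"

```text
t: 20.02
eef_pos: [608.6, 213.5, 143.5]
tcp_rot: [3.141, 0.0, -3.141]
ft_force: [0.2, -0.0, 0.2]
opening: 0.629
grip_force: 0.0
```

Emit:
jog_arm --pt "0 0 0 0 0 -5 60" --pt "0 0 0 0 0 -20 60" --pt "0 0 0 0 0 -40 60" --pt "0 0 0 0 0 -40 60" --pt "0 0 0 20 -50 -10 60" --pt "0 0 0 20 -55 0 60" --pt "0 0 0 20 -55 0 60" --pt "0 0 0 20 -55 0 60" --pt "0 0 0 0 -55 0 60" --pt "0 0 0 0 -55 0 60"

```text
t: 21.28
eef_pos: [528.5, -113.3, 259.3]
tcp_rot: [-3.141, 0.001, -3.141]
ft_force: [1.0, 0.6, -0.1]
opening: 0.634
grip_force: 0.0
```

```bash
python3 - <<'E'
from h import *
d=shot('top');c=d['color'][:,:,::-1]
cv2.imwrite('pics/end.png',cv2.resize(c[145:265,140:290],(750,600),interpolation=cv2.INTER_CUBIC))
W=np.array([px2w(d,u,v)for u in range(165,235)for v in range(165,235)])
k=W[(W[:,2]>75)&(W[:,2]<110)];print(len(k),cv2.minAreaRect(k[:,:2].astype(np.float32)),k[:,2].max())
E
```

```text
157 ((606.3882446289062, 212.1833953857422), (24.073518753051758, 29.182527542114258), 0.7007484436035156) 105.49943272428209
```

View pics/end.png

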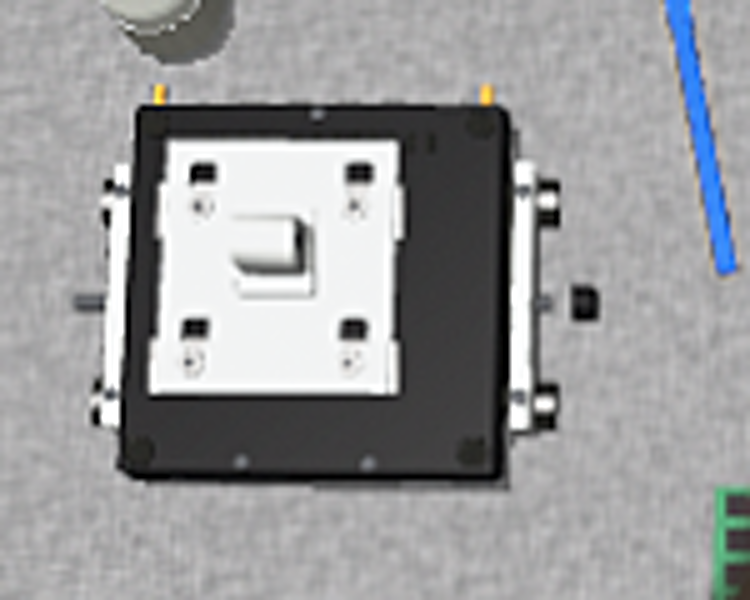

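The picture shows the four heads sitting over the slots, with the wide openings empty towards the port edge at (203,172), (360,172), (195,328) and (353,328). The plate is in line, about 15 mm to +x and 17 mm in y. I'm handing in.

```bash
python3 -c "
from cell import env;print(env.job_done())"
```

```text
the job is handed in; nothing more can be done
None
```

I fitted the plate over the four studs, slid it to its stop under the heads towards the port edge, let go, and handed the job in at about 21 s; the hand-in gave no verdict.

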